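# Try three filter syringes and reject the blocked one

### The job

Try each of the three syringes in the rack by pushing its plunger in: if the push stays even, carry on gently until the plunger is fully home and leave that syringe lying in its notch. One of them has a blocked filter: once its resistance has clearly climbed, stop without forcing it, lift that syringe out of the rack and lay it gently, lying flat, in the steel reject tray. Do not disturb anything else on the bench.

Things in the scene. Friction and masses are not known exactly. Their poses are not given: they have to be found in the camera images.
- rack: Fixed syringe rack: grey base 130 x 230 x 10 mm with 68 mm high aluminium plates across it, cut with three U-notches at y = -70, 0, 70 mm where syringes lie, axes 55 mm up. Origin: centre of underside; x runs from thumb rests to filters. Front plate at x = 30 to 36 mm; rear pair at x = -47.5 to -34 mm holds the finger flange in a slot (1 mm play each way): syringes lift straight up.
- tray: Fixed open steel reject tray, 220 (x) x 150 (y) x 30 mm high, walls and floor 4 mm. Origin: centre of the underside. It stands to the left or the right of the rack; a cardboard carton stands on the other side.
- barrel_a (a point): Centre, on the axis, of the barrel of one of three like 10 ml syringes in the rack (any notch); x points to the filter. Clear barrel 17 mm diameter, x = -42 to 42 mm; oval flange 34 x 18 x 3 mm at its rear end; white filter disc 25 mm diameter at x = 51 to 57 mm, outlet to 64 mm. 35 g. Grip across the barrel from above, between the rack's front and rear plates.
- thumb_a (a point): Centre of the rear face of the thumb rest (upright disc, 22 mm diameter, 3 mm thick) of syringe a's plunger: at x = -101 mm from the barrel centre when fully drawn, -53 mm when fully home. More than 16 N short of home bursts a blocked filter; more than 25 N at the stop breaks the plunger.
- plunger_a (a joint): Plunger of syringe a: 0 = drawn, 0.048 m = home; starts at 0 to 4 mm. Filter clear: even drag, somewhere from 3 to 9 N, up to the hard stop at home. Blocked (one of the three): about 8 N at the start, climbing by 0.35 N per mm, stops well short of home. Either kind moves with the push and stays where it is left: only the force tells, over some 10 mm of push.
- barrel_b (a point): Centre, on the axis, of the barrel of one of three like 10 ml syringes in the rack (any notch); x points to the filter. Clear barrel 17 mm diameter, x = -42 to 42 mm; oval flange 34 x 18 x 3 mm at its rear end; white filter disc 25 mm diameter at x = 51 to 57 mm, outlet to 64 mm. 35 g. Grip across the barrel from above, between the rack's front and rear plates.
- thumb_b (a point): Centre of the rear face of the thumb rest (upright disc, 22 mm diameter, 3 mm thick) of syringe b's plunger: at x = -101 mm from the barrel centre when fully drawn, -53 mm when fully home. More than 16 N short of home bursts a blocked filter; more than 25 N at the stop breaks the plunger.
- plunger_b (a joint): Plunger of syringe b: 0 = drawn, 0.048 m = home; starts at 0 to 4 mm. Filter clear: even drag, somewhere from 3 to 9 N, up to the hard stop at home. Blocked (one of the three): about 8 N at the start, climbing by 0.35 N per mm, stops well short of home. Either kind moves with the push and stays where it is left: only the force tells, over some 10 mm of push.
- barrel_c (a point): Centre, on the axis, of the barrel of one of three like 10 ml syringes in the rack (any notch); x points to the filter. Clear barrel 17 mm diameter, x = -42 to 42 mm; oval flange 34 x 18 x 3 mm at its rear end; white filter disc 25 mm diameter at x = 51 to 57 mm, outlet to 64 mm. 35 g. Grip across the barrel from above, between the rack's front and rear plates.
- thumb_c (a point): Centre of the rear face of the thumb rest (upright disc, 22 mm diameter, 3 mm thick) of syringe c's plunger: at x = -101 mm from the barrel centre when fully drawn, -53 mm when fully home. More than 16 N short of home bursts a blocked filter; more than 25 N at the stop breaks the plunger.
- plunger_c (a joint): Plunger of syringe c: 0 = drawn, 0.048 m = home; starts at 0 to 4 mm. Filter clear: even drag, somewhere from 3 to 9 N, up to the hard stop at home. Blocked (one of the three): about 8 N at the start, climbing by 0.35 N per mm, stops well short of home. Either kind moves with the push and stays where it is left: only the force tells, over some 10 mm of push.
- vial_1: Capped glass sample vial, 25 mm diameter, 46 mm high, standing beyond the rack; origin at the centre of its underside. Not part of the job: leave it alone.
- vial_2: Capped glass sample vial like the other, 25 mm diameter, 46 mm high; origin at the centre of its underside. Not part of the job: leave it alone.
- beaker: Glass beaker, 70 mm diameter, 85 mm high, at the far side; origin at the centre of its underside. Not part of the job: leave it alone.
- wash_bottle: White wash bottle with bent spout, 70 mm diameter, 215 mm high, at the far side; origin at the centre of its underside. Not part of the job: leave it alone.
- jar: Small jar with black cap, 52 mm diameter, 55 mm high, at the far side; origin at the centre of its underside. Not part of the job: leave it alone.
- tweezers: Steel tweezers lying flat, 110 mm long, 8 mm high, near the robot; origin at the centre of its underside. Not part of the job: leave it alone.
- crucible_box: Flat grey box with small white crucibles, 70 x 70 x 26 mm, near the robot; origin at the centre of its underside. Not part of the job: leave it alone.
- carton: Cardboard carton 160 x 110 x 60 mm, beside the rack on the side where the tray is not; origin at the centre of its underside. Not part of the job: leave it alone.
Not all that is in view belongs to the job. Leave any blue look-alike of the part that bears barrel_b alone. Leave any yellow look-alike of the part that bears barrel_c alone.

How it is judged:
At the end, for the whole second after the job is handed in: Two syringes lie in rack notches (to 6 mm, 0.1 rad), plungers within 3 mm of home. The blocked one lies still and flat in the tray, barrel centre within 50 mm along and 55 mm across of its middle and under 26 mm up, its plunger still at least 5 mm in from fully drawn, as the trial leaves it ((((value of joint plunger_a above 0.005 m and x of barrel_a in the frame of tray between -0.05 and 0.05 m and y of barrel_a in the frame of tray between -0.055 and 0.055 m and z of barrel_a in the frame of tray below 0.026 m and angle between barrel_a's own x axis and vertical between 1.4 and 1.75 rad and linear speed of syringe_a below 0.02 m/s) and (value of joint plunger_b above 0.045 m and z of barrel_b in the frame of rack between 0.051 and 0.059 m and x of barrel_b in the frame of rack between -0.006 and 0.006 m and angle between the x axis of barrel_b and the x axis of rack, either way round below 0.1 rad) and (value of joint plunger_c above 0.045 m and z of barrel_c in the frame of rack between 0.051 and 0.059 m and x of barrel_c in the frame of rack between -0.006 and 0.006 m and angle between the x axis of barrel_c and the x axis of rack, either way round below 0.1 rad)) or ((value of joint plunger_b above 0.005 m and x of barrel_b in the frame of tray between -0.05 and 0.05 m and y of barrel_b in the frame of tray between -0.055 and 0.055 m and z of barrel_b in the frame of tray below 0.026 m and angle between barrel_b's own x axis and vertical between 1.4 and 1.75 rad and linear speed of syringe_b below 0.02 m/s) and (value of joint plunger_a above 0.045 m and z of barrel_a in the frame of rack between 0.051 and 0.059 m and x of barrel_a in the frame of rack between -0.006 and 0.006 m and angle between the x axis of barrel_a and the x axis of rack, either way round below 0.1 rad) and (value of joint plunger_c above 0.045 m and z of barrel_c in the frame of rack between 0.051 and 0.059 m and x of barrel_c in the frame of rack between -0.006 and 0.006 m and angle between the x axis of barrel_c and the x axis of rack, either way round below 0.1 rad)) or ((value of joint plunger_c above 0.005 m and x of barrel_c in the frame of tray between -0.05 and 0.05 m and y of barrel_c in the frame of tray between -0.055 and 0.055 m and z of barrel_c in the frame of tray below 0.026 m and angle between barrel_c's own x axis and vertical between 1.4 and 1.75 rad and linear speed of syringe_c below 0.02 m/s) and (value of joint plunger_a above 0.045 m and z of barrel_a in the frame of rack between 0.051 and 0.059 m and x of barrel_a in the frame of rack between -0.006 and 0.006 m and angle between the x axis of barrel_a and the x axis of rack, either way round below 0.1 rad) and (value of joint plunger_b above 0.045 m and z of barrel_b in the frame of rack between 0.051 and 0.059 m and x of barrel_b in the frame of rack between -0.006 and 0.006 m and angle between the x axis of barrel_b and the x axis of rack, either way round below 0.1 rad)))); the robot touches nothing.
It fails at once if a plunger that has not reached home is pressed with more than 16 N ((contact force between anything else and plunger_a above 16 N and value of joint plunger_a below 0.042 m) or (contact force between anything else and plunger_b above 16 N and value of joint plunger_b below 0.042 m) or (contact force between anything else and plunger_c above 16 N and value of joint plunger_c below 0.042 m)).
It fails at once if a plunger is pressed with more than 25 N (contact force between anything else and plunger_a above 25 N or contact force between anything else and plunger_b above 25 N or contact force between anything else and plunger_c above 25 N).
It fails at once if a syringe is dropped into the tray (falls in faster than 0.6 m/s) ((linear speed of syringe_a above 0.6 m/s and horizontal distance between barrel_a and tray below 0.09 m and z of barrel_a in the frame of tray below 0.06 m) or (linear speed of syringe_b above 0.6 m/s and horizontal distance between barrel_b and tray below 0.09 m and z of barrel_b in the frame of tray below 0.06 m) or (linear speed of syringe_c above 0.6 m/s and horizontal distance between barrel_c and tray below 0.09 m and z of barrel_c in the frame of tray below 0.06 m)).
It fails at once if a syringe is pressed down in the tray with more than 25 N (contact force between tray and syringe_a above 25 N or contact force between tray and syringe_b above 25 N or contact force between tray and syringe_c above 25 N).
It fails at once if something that is not part of the job is moved by more than 20 mm (distance of any of vial_1, vial_2, beaker, wash_bottle, jar, tweezers, crucible_box, carton from where it was at the start of the episode above 0.02 m).
It also fails if it takes over 64 s, if anything falls off the work surface, if the arm or the gripper's body presses on something with over 40 N, if the wrist force passes 120 N, or if a joint passes its speed limit or range.

### The arm

A 6-joint arm with a two-finger parallel gripper is mounted at the origin on the work surface. World frame = base frame: x ahead of the robot, y to its left, z up, the work surface at z = 0. Lengths are in m, angles in rad, forces in N, time in s.
With the tool pointing down it reaches from about 0.275 to 0.75 m from the base axis. Payload 10.2 kg.
Tool frame: the origin (TCP) lies midway between the tips of the shut fingers; the grasp point (between the pads) lies 19 mm behind it (env.hold_point_z is the distance from the TCP to the grasp point, in m); x points along the fingers, z is the direction in which the jaws open and shut, and the axes are right-handed (so a half turn about x gives the same grasp; the last joint's range is limited). The gripper opens to 85 mm and grips with 20 to 120 N. Pads are 22 mm wide; open, the fingers measure 114 mm over their backs; the gripper's body (76 mm by 85 mm) begins 54 mm behind the grasp point. The pads swing forward as they close: fully open they stand 13 mm farther back than shut.
Start: joints at [-1.455, 0.313, 1.498, -0, 1.331, -0.223], TCP at [0.174, -0.495, 0.231] pointing down, gripper open.
Joint ranges: [-2.94, 2.94], [-0.97, 2.17], [0.19, 2.56], [-1.23, 4.37], [0.02, 3.11], [-2.88, 2.88]. Speed limits (rad/s): [2.39, 2.39, 3.01, 3.14, 3.14, 3.14].

### API

Orientations are given as a unit quaternion [x, y, z, w].
In Python, from bench import env, kinematics, monitor, eyes, job gives the robot as it stands. The module is installed in compiled form; this text tells all that it offers. Calls block until the motion is done:
- env.reach(position, orientation): joint-space move of the TCP to a pose.
- env.movel(position, velocity=0.15, frame=None, guard=None): straight line of the TCP; frame=None keeps the orientation; velocity is the mean speed in m/s. With guard (N) it stops when the force on the tool has changed by that much, and returns True; else False.
- env.set_joints(angles): joint-space move.
- env.release() and env.close_gripper(effort=None): open the fingers fully, or close them until they stop; effort is the grip in N (None keeps the last).
- env.hold(seconds).
- kinematics.ik(position, orientation): joint angles nearest the present ones, or None.
- monitor.sense(): the state.
- eyes.grab_frame(name): name is "scene" or "side" or "wrist"; returns a dict with "frame" (400x640x3 uint8, red, green, blue), "mtx" (3x3 intrinsics, pixels), "view" (4x4, takes a point from world to camera coordinates). Camera axes: x right, y down, z forward; pixel columns grow to the right and rows downward; lengths in m; the calibration is good to about 2 mm. A picture is of the moment at which its call begins. There is no depth.
A pose or a line that the arm cannot do raises env.MotionError and nothing moves.
- job.hand_in(): hands the job in, once; it reports no verdict.
The state is a dict: "clock": time; "joints": joint angles; "qvel": joint speeds; "joint_efforts": joint torques, N m; "position": TCP position; "ee_rot": TCP orientation; "contact_force": force on the tool from outside, world axes, zero at the start; "ft_torque": the same for the moment, N m; "finger_gap": opening from 0.0 (shut) to 1.0 (fully open).
Only numpy, scipy, OpenCV 4.12 (cv2) and the standard library are available. Lean on these libraries where they do the work, as an engineer would, in place of code of your own. Each camera call takes 0.05 s, during which the arm holds its last target. There are 200 camera calls.

## Working session

There is one attempt and no reset: what is moved stays moved. The work goes in short steps, each a Python script; the robot and the scene stay as the last script left them, time stands still between calls to the robot, and variables do not carry over. Pictures are saved under pics/ and viewed, about 8 in all and at most 12, crops included, and the job is handed in when it is done.

```bash
mkdir -p pics
python3 - <<'E'
from bench import env,monitor,eyes
import cv2,json,numpy as np
for n in ("scene","side"):
    f=eyes.grab_frame(n); cv2.imwrite(f"pics/{n}0.png",f["frame"][:,:,::-1])
    print(n,f["mtx"].tolist(),np.round(f["view"],4).tolist())
s=monitor.sense();print(s, env.hold_point_z)
E
```

```text
scene [[388.06508806273274, 0.0, 316.4559327298908], [0.0, 388.06508806273274, 202.55987500974638], [0.0, 0.0, 1.0]] [[-0.7746, 0.6325, -0.0024, 0.3834], [0.4644, 0.5661, -0.681, -0.2381], [-0.4294, -0.5286, -0.7322, 1.4265], [0.0, 0.0, 0.0, 1.0]]
side [[387.58901846789064, 0.0, 321.36985747619156], [0.0, 387.58901846789064, 201.8121032973043], [0.0, 0.0, 1.0]] [[0.6587, -0.7521, -0.0197, -0.2962], [-0.4713, -0.3921, -0.7901, 0.319], [0.5865, 0.5297, -0.6127, 0.9513], [0.0, 0.0, 0.0, 1.0]]
{'clock': 0.1, 'joints': array([-1.45541559e+00,  3.13403409e-01,  1.49833363e+00, -1.02748703e-05,
        1.33101325e+00, -2.23407306e-01]), 'qvel': array([-0.00034256, -0.00200216, -0.00313886,  0.00107734,  0.00046758,
       -0.00046527]), 'joint_efforts': array([ 2.02025978e-03, -4.12902474e+01, -2.60141838e+01, -1.53358324e-04,
        3.05712128e-03,  8.80301911e-06]), 'position': array([ 0.17443685, -0.49493702,  0.23079786]), 'ee_rot': array([ 0.4088525 ,  0.57741248, -0.40824799,  0.57686051]), 'contact_force': array([-0.4657242 ,  0.42429007, -0.66152985]), 'ft_torque': array([ 0.00604028, -0.0218247 ,  0.01870524]), 'finger_gap': 0.9991136375992569} 0.0187
```

View pics/scene0.png

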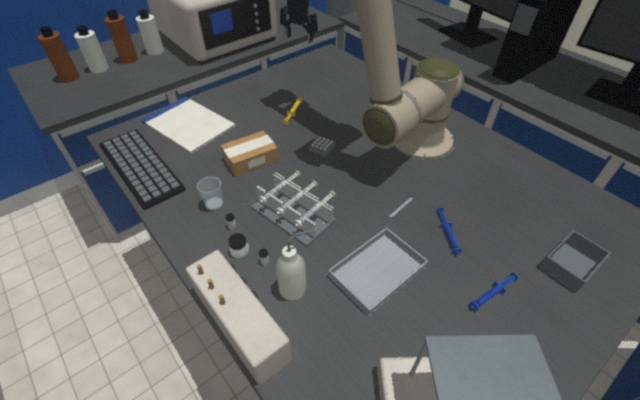

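View pics/side0.png

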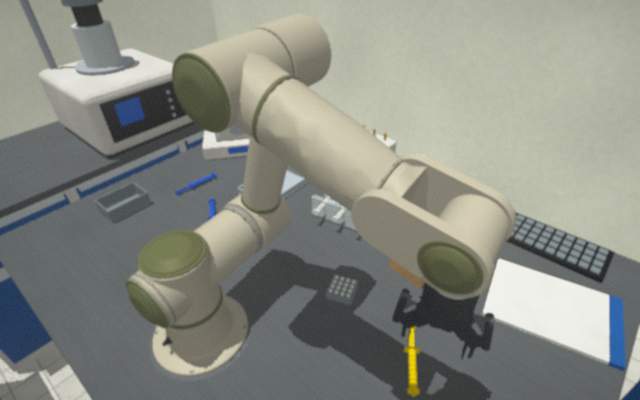

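The scene view shows the rack with three white syringes at (293,207), the steel tray at (378,268) and the carton at (250,153). Things that could be mistaken for the syringes are the blue ones at (448,232) and (495,290) and a yellow one at (292,110). All three lie loose on the bench, so I'll leave them alone. I choose the three in the rack and will check that choice in an enlarged crop.

Run:
```python
import cv2
im=cv2.imread("pics/scene0.png")[160:260,235:345]
cv2.imwrite("pics/crop1.png",cv2.resize(cv2.convertScaleAbs(im,alpha=1.3,beta=10),None,fx=6,fy=6,interpolation=cv2.INTER_CUBIC))
```

```text
(no output)
```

View pics/crop1.png

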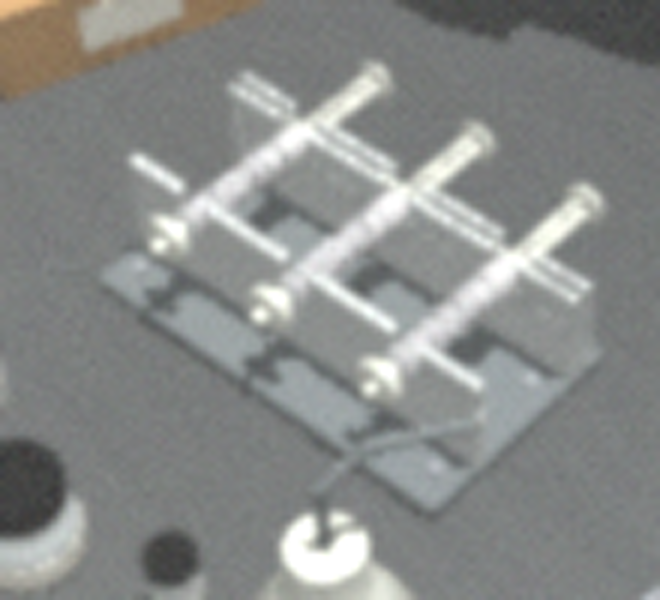

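```bash
cat > h.py <<'E'
import numpy as np
from scipy.optimize import least_squares
from scipy.spatial.transform import Rotation as R
def proj(f,P):
    c=(f["view"][:3,:3]@np.atleast_2d(P).T).T+f["view"][:3,3]; u=(f["mtx"]@c.T).T; return u[:,:2]/u[:,2:]
def place(p,L):
    c,s=np.cos(p[2]),np.sin(p[2]); L=np.asarray(L,float)
    return np.c_[p[0]+c*L[:,0]-s*L[:,1],p[1]+s*L[:,0]+c*L[:,1],L[:,2]]
def fit(f,L,px,p0):
    r=least_squares(lambda p:(proj(f,place(p,L))-px).ravel(),p0); return r.x,np.round(r.fun.reshape(-1,2),1)
E
python3 - <<'E'
from h import *
from bench import eyes
f=eyes.grab_frame("scene")
c=lambda a:np.array(a)/6+[235,160]
L=[(.057,-.07,.055),(.057,0,.055),(.057,.07,.055),(.065,.115,.01),(.065,-.115,.01),(-.065,.115,.01),(-.1,-.07,.055),(-.1,0,.055),(-.1,.07,.055)]
px=c([(168,235),(270,303),(380,378),(432,512),(100,277),(600,352),(378,78),(480,140),(586,203)])
p,r=fit(f,L,px,[.5,0,0]);print("rack",p,r.tolist())
px=np.array([(330,265),(385,231),(427,262),(372,308)],float)
for a,b in((.11,.075),(.075,.11)):
    L=[(a,-b,.03),(-a,-b,.03),(-a,b,.03),(a,b,.03)]
    print("tray",a,*map(lambda x:x.tolist(),fit(f,L,px,[.5,.3,0])))
for n,q,z in(("wash",(290,252),.17),("vial",(264,252),.046),("vial2",(230,217),.046),("jar",(238,242),.055),("beaker",(209,184),.085),("carton",(250,150),.06),("cruc",(321,146),.026),("tweez",(401,207),.008)):
    print(n,least_squares(lambda p:(proj(f,[[p[0],p[1],z]])[0]-q),[.5,.0]).x.round(3))
E
```

```text
rack [ 0.5836502  -0.00058996  0.17003085] [[-0.9, 1.0], [-0.9, 1.4], [-1.3, 1.3], [0.5, -0.9], [-0.1, -1.4], [1.8, -1.0], [0.5, -0.3], [0.3, -0.5], [0.3, -0.2]]
tray 0.11 [0.5323754045076275, 0.3052642584026233, 0.00544535076129099] [[-1.4, 3.4], [2.3, -4.5], [2.0, -1.6], [-2.4, 1.3]]
tray 0.075 [0.5348358589629708, 0.2991656331754849, -0.0703400668931928] [[-1.1, -16.1], [-13.8, -6.8], [1.0, 16.7], [11.7, 2.1]]
wash [0.744 0.211]
vial [0.748 0.092]
vial2 [ 0.755 -0.071]
jar [0.787 0.027]
beaker [ 0.749 -0.188]
carton [ 0.557 -0.272]
cruc [ 0.335 -0.171]
tweez [0.319 0.192]
```

```bash
cat >> h.py <<'E'
def quat(yaw,flip=1):
    x=np.array([0,0,-1.]); z=flip*np.array([-np.sin(yaw),np.cos(yaw),0]); return R.from_matrix(np.c_[x,np.cross(z,x),z]).as_quat()
E
python3 - <<'E'
from h import *
from bench import env,eyes,kinematics,monitor
import cv2
p=[.5837,-.0006,.17]
pos=place(p,[(-.06,0,.30)])[0]
for fl in(1,-1): print(fl,kinematics.ik(pos,quat(.17,fl)))
fl=min((1,-1),key=lambda f:abs(kinematics.ik(pos,quat(.17,f))[5]))
env.reach(pos,quat(.17,fl)); f=eyes.grab_frame("wrist"); s=monitor.sense()
print(fl,s["clock"],s["position"],s["contact_force"]); np.savez("w1.npz",**f)
V=f["view"]; print("cam",-V[:3,:3].T@V[:3,3],V[2,:3])
cv2.imwrite("pics/w1.png",f["frame"][:,:,::-1])
E
```

```text
1 [-2.44009611e-01  2.72595978e-01  1.37324811e+00 -4.44089210e-16
  1.49574857e+00 -1.98480594e+00]
-1 [-2.44009611e-01  2.72595978e-01  1.37324811e+00 -4.44089210e-16
  1.49574857e+00  1.15678672e+00]
-1 2.3583 [ 0.52454657 -0.01145608  0.29987887] [-0.91486606  0.55850903  0.11647005]
cam [ 5.88453799e-01 -4.25412048e-04  4.41110345e-01] [-0.25599806 -0.04279519 -0.96572955]
```

View pics/w1.png

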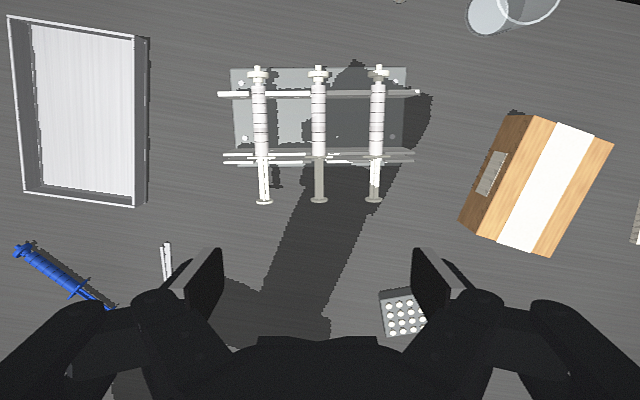

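Looking down from the wrist, the view shows three white syringes in the rack with filters at about (258,74), (318,73) and (378,72) and thumb rests at (264,202), (319,200) and (373,199). The tray is on the left. I'll take one enlarged crop for the fit.

Run:
```python
import cv2
im=cv2.imread("pics/w1.png")[55:215,212:427]
cv2.imwrite("pics/crop2.png",cv2.resize(im,None,fx=3.7,fy=3.7,interpolation=cv2.INTER_NEAREST))
```

```text
(no output)
```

View pics/crop2.png

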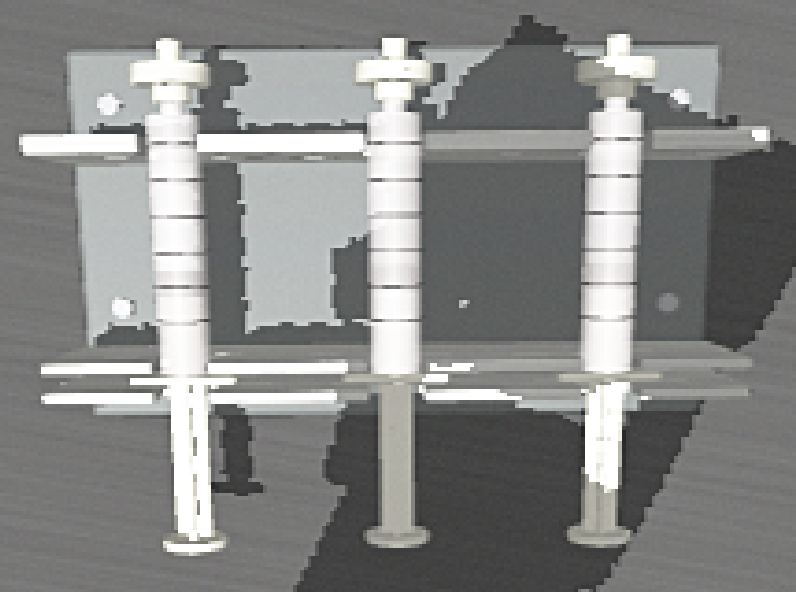

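Run:
```python
from h import *
f=np.load("w1.npz"); c=lambda a:np.array(a)/3.7+[212,55]
Y=(.07,0,-.07)
L=[(.054,y,.055)for y in Y]+[(.042,y,.059)for y in Y]+[(-.0405,y,.055)for y in Y]+[(.065,.115,.01),(.065,-.115,.01),(-.065,.115,.01),(-.065,-.115,.01),(.033,.115,.068),(.033,-.115,.068)]
px=c([(170,72),(393,71),(616,70),(172,113),(394,112),(615,112),(183,380),(398,378),(609,377),(68,50),(718,45),(95,412),(700,412),(20,143),(771,138)])
p,r=fit(f,L,px,[.58,0,.17]);print("rack",p,r.tolist())
for n,q in zip("LMR",c([(195,545),(398,539),(598,537)])):
    w=least_squares(lambda v:proj(f,place(p,[(v[0],v[1],.055)]))[0]-q,[-.1,0]).x; print(n,w.round(4))
# tray rim outer corners
pt=np.array([(7,17),(148,36),(133,207),(24,191)],float)
for z in(.03,):
  print([least_squares(lambda v:proj(f,[[v[0],v[1],z]])[0]-q,[.5,.3]).x.round(3).tolist() for q in pt])
L=[(.11,.075,.03),(.11,-.075,.03),(-.11,-.075,.03),(-.11,.075,.03)]
print("tray",*map(lambda x:x.tolist(),fit(f,L,pt,[.53,.3,0])))
```

```text
rack [ 0.58262107 -0.00346083  0.17511915] [[0.0, -0.1], [0.3, -0.2], [0.6, -0.4], [-0.6, -0.5], [0.1, -0.6], [1.1, -1.1], [0.8, -1.4], [-0.6, -1.2], [-0.9, -1.3], [-1.4, 1.6], [1.7, 1.6], [-1.3, 3.8], [0.2, 2.8], [-0.1, -0.6], [-0.1, -0.7]]
L [-0.0994  0.0699]
M [-0.0977 -0.0005]
R [-0.0974 -0.0698]
[[0.639, 0.379], [0.646, 0.215], [0.428, 0.229], [0.426, 0.375]]
tray [0.5344383483512228, 0.29900540449325363, -0.008732998477811987] [[4.9, -4.6], [-7.2, 1.2], [2.7, 3.4], [-0.1, 0.7]]
```

```bash
cat >> h.py <<'E'
from bench import env,monitor
P=[.5826,-.003,.175]; FL=-1; ZP=.040
ux=np.array([np.cos(P[2]),np.sin(P[2]),0])
W=lambda x,y,z:place(P,[(x,y,z)])[0]
def F(): return -monitor.sense()["contact_force"]@ux
def trial(y,x0=-.127):
    env.reach(W(x0,y,.14),quat(P[2],FL)); env.movel(W(x0,y,ZP),.2); env.hold(.1)
    f0=F(); hit=env.movel(W(x0+.03,y,ZP),.02,guard=2.0)
    s=monitor.sense(); xc=(s["position"]-W(0,y,ZP))@ux
    print("contact",hit,"x",round(xc,4),"f0",round(f0,2),"F",round(F()-f0,2),"t",s["clock"])
    if not hit: return
    for k in range(6):
        h=env.movel(W(xc+.002*(k+1),y,ZP),.01,guard=6)
        s=monitor.sense(); fw=-s["contact_force"]@ux-f0
        print(k,h,"x",round((s["position"]-W(0,y,ZP))@ux,4),"F",round(fw,2),"t",round(s["clock"],2))
        if fw>13.3 or h: break
    np.savez("st.npz",f0=f0,y=y)
E
python3 - <<'E'
from h import *
env.close_gripper(); trial(0)
E
```

```text
contact True x -0.1071 f0 0.44 F -1.26 t 5.5917
0 True x -0.1069 F 0.05 t 5.83
```

Run:
```python
from h import *
f0=.44
s=monitor.sense();print(s["contact_force"].round(2),s["position"],s["clock"],s["finger_gap"])
x=(s["position"]-W(0,0,ZP))@ux
for k in range(3):
    h=env.movel(W(x+.001*(k+1),0,ZP),.01,guard=11)
    s=monitor.sense(); print(h,round((s["position"]-W(0,0,ZP))@ux,4),s["contact_force"].round(2),round(F()-f0,2),round(s["clock"],2))
    if h: break
env.hold(.2);print(round(F()-f0,2))
```

```text
[-0.29 -1.12 -0.14] [ 0.47723058 -0.02116154  0.03923042] 5.8333 0.0006716502452143524
False -0.1067 [-5.25 -0.38 -1.64] 4.79 6.13
False -0.106 [-6.25 -0.25 -1.02] 5.76 6.38
False -0.105 [-7.22 -0.3   0.02] 6.72 6.63
6.38
```

```bash
cat >> h.py <<'E'
def push(y,f0,n,step=.002,cap=14.,stop=13.,v=.01):
    x=(monitor.sense()["position"]-W(0,y,ZP))@ux; out=[]
    for k in range(n):
        h=env.movel(W(x+step*(k+1),y,ZP),v,guard=cap-(F()-f0))
        a=[]
        for _ in range(3): env.hold(.02); a.append(F()-f0)
        s=monitor.sense(); fw=np.mean(a)
        print(k,h,"x",round((s["position"]-W(0,y,ZP))@ux,4),"F",np.round(a,1),"t",round(s["clock"],2))
        if h or fw>stop: break
E
python3 - <<'E'
from h import *
push(0,.44,5)
E
```

```text
0 False x -0.1042 F [6.9 7.2 6.2] t 7.13
1 False x -0.1021 F [8.  6.  6.7] t 7.53
2 False x -0.1001 F [7.  6.1 6.8] t 7.93
3 False x -0.0981 F [6.  7.2 6.2] t 8.33
4 False x -0.0961 F [6.3 6.7 6.9] t 8.73
```

```bash
cat >> h.py <<'E'
def home(y,f0):
    h=env.movel(W(-.070,y,ZP),.025,guard=min(7,14.5-(F()-f0))); s=monitor.sense(); print("fast",h,round((s["position"]-W(0,y,ZP))@ux,4),round(F()-f0,2),s["clock"])
    if h: return
    h=env.movel(W(-.058,y,ZP),.008,guard=8-0*f0); s=monitor.sense(); print("home",h,round((s["position"]-W(0,y,ZP))@ux,4),round(F()-f0,2),s["clock"])
def away(y):
    x=(monitor.sense()["position"]-W(0,y,ZP))@ux
    env.movel(W(x-.012,y,ZP),.1); env.movel(W(x-.012,y,.14),.25)
E
python3 - <<'E'
from h import *
home(0,.44)
E
```

```text
fast False -0.0711 6.89 9.8833
home True -0.063 -0.52 10.9917
```

```bash
cat >> h.py <<'E'
def trial2(y,x0=-.120):
    env.reach(W(x0,y,.14),quat(P[2],FL)); env.movel(W(x0,y,ZP),.2); env.hold(.15)
    f0=np.mean([(env.hold(.02),F())[1] for _ in range(4)]); hit=env.movel(W(x0+.03,y,ZP),.02,guard=2.5)
    s=monitor.sense(); print("contact",hit,"x",round((s["position"]-W(0,y,ZP))@ux,4),"f0",f0,"t",s["clock"])
    if hit: push(y,f0,7)
E
python3 - <<'E'
from h import *
away(0); trial2(.07)
E
```

```text
contact True x -0.1084 f0 0.06336106111830452 t 13.8667
0 False x -0.108 F [6.1 6.8 5.6] t 14.3
1 False x -0.1064 F [8.4 8.8 8.3] t 14.7
2 False x -0.1046 F [8.5 9.6 9.1] t 15.1
3 False x -0.1027 F [9.7 9.1 9.5] t 15.5
4 False x -0.1008 F [ 9.7 10.5 10.1] t 15.9
5 False x -0.099 F [10.9 11.7 11.1] t 16.3
6 False x -0.0971 F [12.4 12.2 11.7] t 16.7
```

The left syringe's force climbs from 8.5 to 12 N at about 0.36 N/mm, so that is the blocked one and I'm stopping there. Next is the right syringe.

Run:
```python
from h import *
away(.07); trial2(-.07)
```

```text
contact True x -0.1066 f0 -0.20188273540475157 t 19.8417
0 False x -0.1051 F [5.2 4.5 4.6] t 20.28
1 False x -0.1026 F [4.3 3.7 3.9] t 20.68
2 False x -0.1004 F [2.8 3.4 3.3] t 21.08
3 False x -0.0984 F [3.6 1.9 3.2] t 21.48
4 False x -0.0964 F [3.4 3.3 2.5] t 21.88
5 False x -0.0945 F [2.2 3.2 2.8] t 22.28
6 False x -0.0925 F [3.4 3.9 2.8] t 22.68
```

Force stays even at about 3.2 N, so this one is clear. I'll push it home, then move above the left syringe with the gripper open and take a close look.

Run:
```python
from h import *
from bench import eyes
import cv2
home(-.07,-.2); away(-.07)
env.reach(W(-.002,.07,.16),quat(P[2],FL)); env.release()
f=eyes.grab_frame("wrist"); np.savez("w2.npz",**f); cv2.imwrite("pics/w2.png",f["frame"][:,:,::-1])
print(monitor.sense()["clock"])
for x,y,z in((.042,.07,.055),(-.042,.07,.055),(.033,0,.0635)): print(proj(f,[W(x,y,z)]).round(1))
```

```text
fast False -0.0698 2.0 23.7333
home True -0.0627 -0.26 24.7333
27.0583
[[317.3 144.5]]
[[317.3 244.5]]
[[409.3 157.3]]
```

View pics/w2.png

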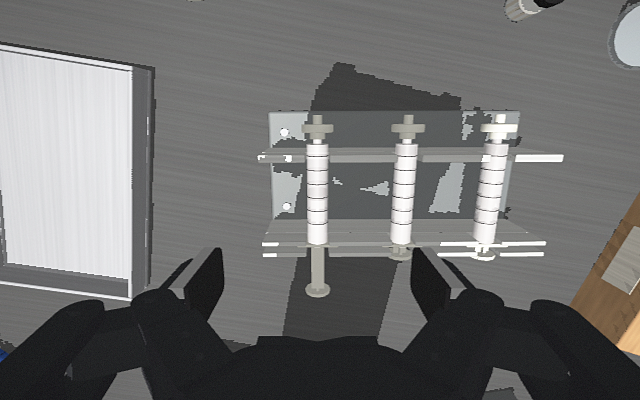

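Run:
```python
from h import *
from bench import eyes
import cv2
f=np.load("w2.npz")
print([least_squares(lambda v:proj(f,[[v[0],v[1],.03]])[0]-q,[.5,.3]).x.round(3).tolist() for q in [(154,68),(130,299),(146,290)]])
g=env.movel(W(-.002,.07,.044),.1,guard=8); print("down",g,monitor.sense()["position"])
if not g:
    env.close_gripper(25); print(monitor.sense()["finger_gap"])
    env.movel(W(-.002,.07,.17),.1); s=monitor.sense(); print(s["finger_gap"],s["contact_force"],s["clock"])
    env.reach([.53,.29,.19],quat(0,FL))
    f=eyes.grab_frame("wrist"); np.savez("w3.npz",**f); cv2.imwrite("pics/w3.png",f["frame"][:,:,::-1]); print(monitor.sense()["clock"])
```

```text
[[0.647, 0.214], [0.43, 0.228], [0.442, 0.213]]
down False [0.56880231 0.06556283 0.04461326]
0.18643714412034396
0.18553554274684197 [-0.25712417  0.66780107  0.13003417] 30.4083
31.3667
```

View pics/w3.png

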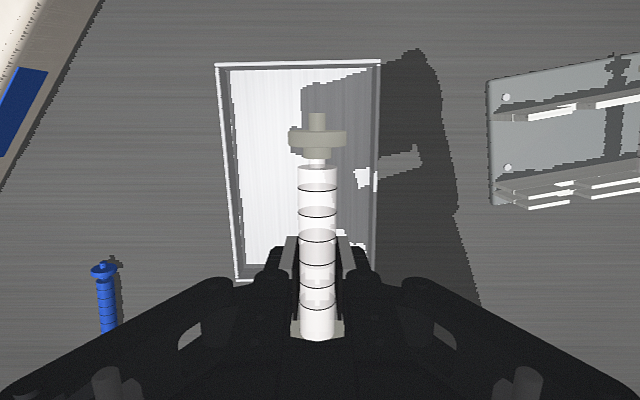

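The syringe is held level between the jaws. The tray's rim corners are at (215,64), (381,60) and (235,282).

Run:
```python
from h import *
f=np.load("w3.npz"); q=np.array([(215,64),(381,60),(235,282)],float)
print([least_squares(lambda v:proj(f,[[v[0],v[1],.03]])[0]-a,[.5,.3]).x.round(3).tolist() for a in q])
print(fit(f,[(.11,.075,.03),(.11,-.075,.03),(-.11,.075,.03)],q,[.53,.3,0]))
```

```text
[[0.641, 0.38], [0.644, 0.232], [0.424, 0.377]]
(array([0.53274292, 0.30425629, 0.01576177]), array([[-1. , -1. ],
       [ 1.1, -0.1],
       [-0.1,  1.7]]))
```

Run:
```python
from h import *
from bench import eyes
import cv2
x,y=.541,.304; Q=quat(.012,FL)
env.reach([x,y,.12],Q); env.movel([x,y,.04],.1); env.hold(.2)
h=env.movel([x,y,.0065],.02,guard=3); s=monitor.sense(); print(h,s["position"],s["contact_force"],s["clock"])
env.release(); print("gap",monitor.sense()["finger_gap"])
env.movel([x,y,.2],.12); env.hold(.5)
f=eyes.grab_frame("wrist"); np.savez("w4.npz",**f); cv2.imwrite("pics/w4.png",f["frame"][:,:,::-1]); s=monitor.sense();print(s["clock"],s["contact_force"])
```

```text
False [0.54105384 0.30400814 0.00659007] [ 0.67050417 -0.04637838 -0.37066413] 34.7333
gap 1.0028922321622538
37.725 [-0.78301178  0.07393663  0.14930178]
```

View pics/w4.png

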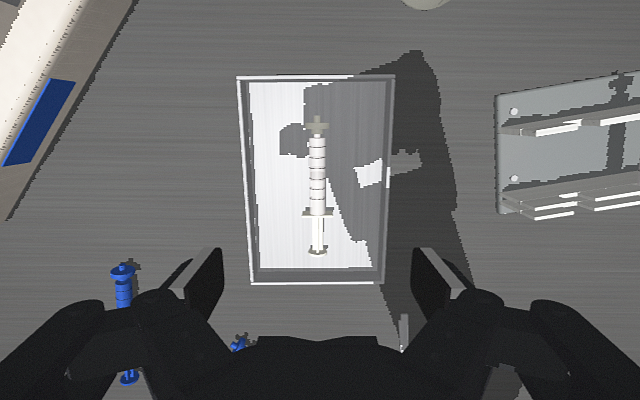

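The syringe lies flat mid-tray, barrel centre near (317,175), with its plunger still partly in. One last look at the rack before handing in.

Run:
```python
from h import *
from bench import eyes
import cv2
f=eyes.grab_frame("scene"); im=f["frame"][120:320,190:440,::-1]
cv2.imwrite("pics/end.png",cv2.resize(im,None,fx=3,fy=3,interpolation=cv2.INTER_CUBIC))
```

```text
(no output)
```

View pics/end.png

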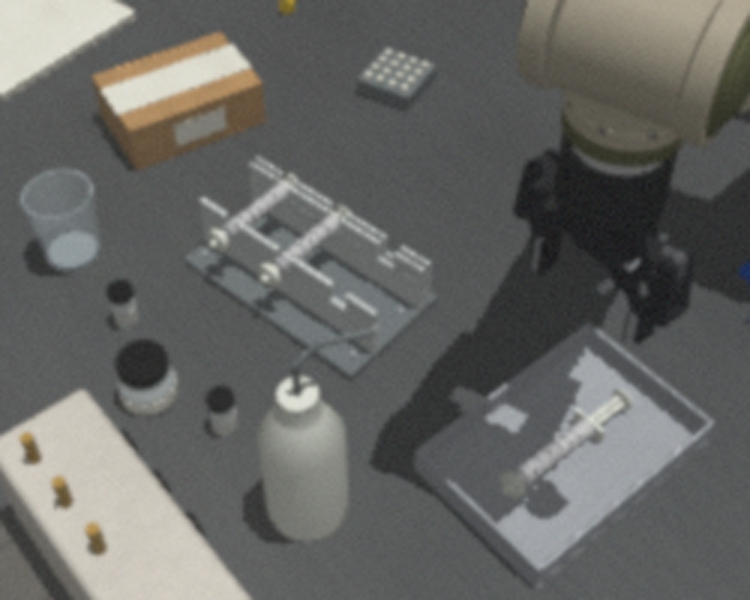

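The crop shows the two clear syringes in their notches with plungers home, at about (250,210) and (305,240). The third lies flat in the tray at about (565,440), and the other items stand as they did.

```bash
python3 -c "
from bench import job
print(job.hand_in())"
```

```text
the job is handed in; nothing more can be done
None
```

I tried all three syringes, laid the blocked one in the reject tray and handed the job in; no verdict was reported.

- **Clear syringes:** the middle one pushed evenly at about 6.6 N and the right one at about 3.2 N. I pushed both home. At both stops the fingertips were where the thumb rest would be at -53 mm, within about 1 mm.
- **Blocked syringe:** the left one (+y) climbed from 8.5 to about 12 N at roughly 0.36 N/mm. I stopped it about 14 mm in, then lifted it out and set it down in the tray.

**Last checks:** the final pictures, taken at about 38 s on the robot's clock, show the rejected syringe flat in the middle of the tray with its plunger partly in. The other two lie in their notches, the other objects stand where they did, and the open gripper was well above everything.

**What disagreed:**
- **False contact on the first push:** on the middle syringe my guard setting was too tight and tripped again within 0.2 mm. I raised it and carried on.
- **Camera differences:** the two views put the rack about 3 mm apart and the tray about 5 mm apart. I used the close-up estimates.
- **Tray set-down:** the guard set to stop on contact with the tray floor did not trip. I released at the calculated height, so the syringe may have dropped a millimetre or two.

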